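# Run a loaded fixture plate out to the pointer and hold it

## Task

Slide the fixture plate outward along its support bar, without lifting it off and without knocking the pointer, until its outer end is level with the tip of the pointer, keeping it straight on the bar with the valve body still standing on it. The plate will tip over the end of the bar if it is let go there, so keep hold of it and finish while still holding it level on the bar with the gripper. Leave the V-block, the parts cup and the loupe where they stand.

Things in the scene. Friction and masses are not known exactly. Their poses are not given: they have to be found in the camera images.
- bar_end (a point): middle of the top edge at the outer end of the support bar, a fixed steel bar standing on a wide foot. The bar is 180 mm long, 24 mm wide and its flat top is 60 mm above the bench; its foot is 180 x 80 mm and 12 mm high, with four bolt heads to 20 mm. Frame: x points outward along the bar (the way the plate must slide; the bar runs from x = -180 mm to 0), z up, y across
- plate_center (a point): centre (half-way up) of the loose aluminium fixture plate, 220 mm long, 44 mm wide, 10 mm thick, about 0.3 kg, lying along the top of the bar and jutting 10 mm past the bar's edge on either side. Frame: x along the plate towards its outer end, y across, z up. At the start 10 to 30 mm of the outer end juts over the end of the bar; loaded with the valve body it tips once about 75 to 96 mm juts out
- plate_end (a point): middle of the plate's outer end face, half-way up (110 mm along x from the plate's centre)
- plate_tail (a point): middle of the plate's inner (tail) end face, half-way up (110 mm along -x from the plate's centre); the tail can be pinched across the 44 mm width, the bar below is narrower
- pointer_tip (a point): sharp tip of a fixed steel pointer stand beside the plate's path, 65 mm above the bench (half-way up the plate) and about 30 mm to the side of the bar's centre line, so that the plate's outer end comes past it with a gap of about 8 mm and nothing stops the plate there. The pointer's post stands a further 40 mm off to the side, is 80 mm high and has a base 50 x 50 x 12 mm. Frame as at bar_end: x outward along the slide, z up; the tip is 115 to 140 mm beyond the end of the bar
- valve_center (a point): centre of the turned steel valve body standing loose on the plate near its outer end: a cylinder 30 mm in diameter and 46 mm high, about 0.16 kg, its axis is z
- v_block: small grey V-block on the bench beside the bar, 45 x 40 x 34 mm, origin under its centre, not to be moved
- parts_cup: small round white parts cup on the bench on the other side of the bar, 56 mm wide, 28 mm high, origin under its centre, not to be moved
- loupe: black eye loupe standing on the bench behind the bar's inner end, 39 mm wide, 34 mm high, origin under its centre, not to be moved
Things that resemble listed ones, but are neither listed nor needed, are in the scene too. Of the things that look like the part that bears plate_center, the larger one is meant. What is shaped like the part that bears valve_center but turquoise is not meant.

How it is judged:
By the outcome, as a careful person would: the job done as asked, in the order asked, and still so for the second after the job is handed in, while the arm keeps its last pose, push and grip.
It also fails if it takes over 38 s, if anything falls off the work surface, if the arm or the gripper's body presses on something with over 40 N, if the wrist force passes 120 N, or if a joint passes its speed limit or range.

## Robot

A 6-joint arm with a two-finger parallel gripper is mounted at the origin on a cart in front of the work surface, level with it; the furniture and walls round the work are solid. World frame = base frame: x ahead of the robot, y to its left, z up, the work surface at z = 0. Lengths are in m, angles in rad, forces in N, time in s.
With the tool pointing down it reaches from about 0.35 to 0.775 m from the base axis. Payload 5.5 kg.
Tool frame: the origin (TCP) lies on the centre line of the jaws, within the pads' length; the fingertips stand 8 mm ahead of it and the grasp point (between the pads) lies 11 mm behind it; z points along the fingers, y is the direction in which the jaws open and shut (so a half turn about z gives the same grasp; the last joint's range is limited). The gripper opens to 85 mm and grips with 20 to 120 N. Pads are 22 mm wide; open, the fingers measure 114 mm over their backs; the gripper's body (76 mm by 85 mm) begins 54 mm behind the grasp point. The pads swing forward as they close: fully open they stand 13 mm farther back than shut.
Start: joints at [-1.241, 0.313, 0.046, 1.304, 0, 1.431], TCP at [0.26, -0.513, 0.239] pointing down, gripper open.
Joint ranges: [-2.76, 2.76], [-0.86, 1.69], [-1.03, 1.26], [-2.2, 2.34], [-1.47, 1.5], [-3.14, 3.14]. Speed limits (rad/s): [2.57, 2.57, 3.14, 3.14, 3.14, 3.14].

## Interface

Orientations are given as a unit quaternion [w, x, y, z].
In Python, from workcell import env gives the robot as it stands. The module is installed in compiled form; this text tells all that it offers.
- The arm moves only by the tool play_rows, never from a script. Its argument "steps" is a list of rows, each an object with "claw": the closure in counts, from 0 (fully open) to 255 (shut); "dp": the shift along the tool's x, y, z in m, a list of three; "angular": the turn, a rotation vector about the tool's x, y, z in degrees, a list of three. In form: [{"claw": claw, "dp": [dx, dy, dz], "angular": [wx, wy, wz]}, ...]. A call has exactly 8 rows; each row shifts and turns the commanded pose from where the row before left it, along the tool's axes as they then stand; what a row does not reach is not made up. A row lasts 1/12 s, in which the tool goes at most 41.7 mm and 7.16 degrees, less where a joint would pass 70% of its speed; a pose out of reach is approached as far as the arm can. A call is refused whole if a number of a shift passes 0.0417 or a number of a turn 7.16, either way. A call with a gripper value outside its range is refused whole. The fingers move at their own pace and stop on an object; "force" is the grip in N (left out, the last holds). Time passes only in rows, so rows that do not move let the fingers close, or fill a call up. It gives the time, the measured TCP pose, the force and the opening at its end, in the units of the state.
- env.get_state(): the state, without advancing time (a new reading comes with each control period).
- env.read_camera(name): name is "scene" or "side" or "wrist"; returns (picture, depth): 384x512x3 uint8, red, green, blue; 384x512 float32, m along the optical axis (not along the pixel's ray), 0 where there is no reading.
- env.calibration(name): a dict with "fx", "fy", "cx", "cy" (pixels), "world_from_camera" (4x4, takes a point from camera to world coordinates); the wrist camera has in their place "hand_eye" (4x4, takes a point from camera to tool coordinates, whose origin is the TCP and whose axes are the flange's). Camera axes: x right, y down, z forward; pixel columns grow to the right and rows downward; lengths in m; the calibration is good to about 2 mm. A picture is of the moment at which its call begins: read the wrist's pose just before it. calibration takes no time and is no camera call.
- env.hand_in(): hands the job in, once; it reports no verdict.
The state is a dict: "clock": time; "joint_pos": joint angles; "qvel": joint speeds; "tau": joint torques, N m; "tcp_pos": TCP position; "orientation": TCP orientation; "wrist_force": force on the tool from outside, world axes, zero at the start; "ft_torque": the same for the moment, N m; "finger_gap": finger opening in m.
Only numpy, scipy, OpenCV 4.12 (cv2) and the standard library are available. Lean on these libraries where they do the work, as an engineer would, in place of code of your own. Each camera call takes 0.05 s, during which the arm holds its last target. There are 200 camera calls.

## Working session

There is one attempt and no reset: what is moved stays moved. The work goes in short steps, Python scripts to look and compute and a tool call to move; the robot and the scene stay as the last step left them, time stands still between calls to the robot, and variables do not carry over. Pictures are saved under pics/ and viewed, about 8 in all and at most 12, crops included, and the job is handed in when it is done.

Besides the shell and the picture viewer there is one more tool, called after "Emit:" as name(argument=value, ...) on one line, values as JSON. play_rows: Moves the arm, as the interface text tells. Its arguments: {"type":"object","properties":{"steps":{"type":"array","items":{"type":"object","properties":{"claw":{"type":"number"},"dp":{"type":"array","items":{"type":"number"}},"angular":{"type":"array","items":{"type":"number"}}}}},"force":{"type":"number"}},"required":["steps"]}

```bash
mkdir -p pics
cat > h.py <<'E'
import numpy as np, cv2, json
from workcell import env
def grab(n,f):
    s=env.get_state(); im,d=env.read_camera(n); c=env.calibration(n)
    np.savez(f'pics/{f}.npz',im=im,d=d,tcp=s['tcp_pos'],q=s['orientation'])
    cv2.imwrite(f'pics/{f}.png',im[:,:,::-1]); return im,d,c
def cloud(d,c):
    v,u=np.indices(d.shape); p=np.stack([(u-c['cx'])/c['fx']*d,(v-c['cy'])/c['fy']*d,d],-1)
    T=np.array(c['world_from_camera']); return p@T[:3,:3].T+T[:3,3]
def ray(u,v,c,z):
    T=np.array(c['world_from_camera']); r=T[:3,:3]@np.array([(u-c['cx'])/c['fx'],(v-c['cy'])/c['fy'],1]); o=T[:3,3]
    return o+r*(z-o[2])/r[2]
E
python3 - <<'E'
from h import *
print(env.get_state())
a=[]
for n in('scene','side'):
    im,d,c=grab(n,n+'0'); print(n,c);
E
```

```text
{'clock': 0.0, 'joint_pos': array([-1.24062163e+00,  3.13989297e-01,  4.49762347e-02,  1.30360483e+00,
       -6.93061142e-06,  1.43119605e+00]), 'qvel': array([-9.05675897e-04, -3.22229180e-04,  3.14806387e-05, -8.26001039e-04,
        4.83187503e-04,  7.24241364e-04]), 'tau': array([ 1.87193286e-04, -4.80625033e+01,  2.98535264e+01,  1.93358981e-02,
       -1.56906594e-05, -1.01619321e-05]), 'tcp_pos': array([ 0.2601199 , -0.51223778,  0.23841406]), 'orientation': array([-9.06321847e-04,  9.72540130e-01,  2.32733466e-01, -9.01043042e-05]), 'wrist_force': array([-0.81689043,  0.09453372, -0.58242254]), 'ft_torque': array([-0.0056926 , -0.05348615, -0.00785148]), 'finger_gap': 0.08522997699805991}
scene {'fx': 475.86587293824147, 'fy': 475.86587293824147, 'cx': 255.2188625935437, 'cy': 193.86210066647914, 'world_from_camera': array([[ 0.6446163 , -0.34198863,  0.68374967, -0.32624997],
       [-0.76407077, -0.25801012,  0.59129234, -0.71411707],
       [-0.02580092, -0.90358982, -0.42762104,  0.62111535],
       [ 0.        ,  0.        ,  0.        ,  1.        ]])}
side {'fx': 456.8519086046981, 'fy': 456.8519086046981, 'cx': 255.70093266907836, 'cy': 195.2702388952083, 'world_from_camera': array([[ 0.99843524,  0.01859736, -0.05273713,  0.58562794],
       [ 0.0555593 , -0.43687597,  0.8978043 , -0.82262198],
       [-0.00634279, -0.89932949, -0.43722562,  0.49832882],
       [ 0.        ,  0.        ,  0.        ,  1.        ]])}
```

View pics/scene0.png

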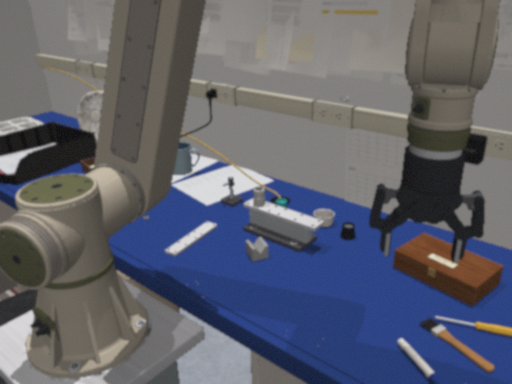

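View pics/side0.png

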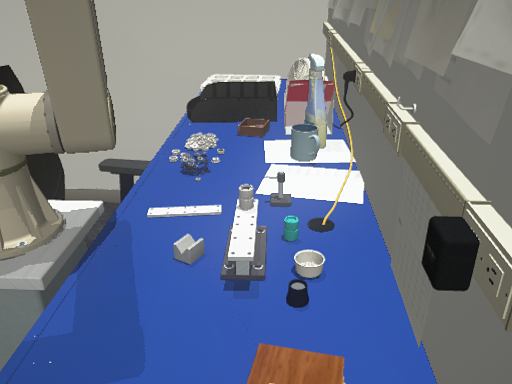

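Side view: the plate lies on the bar from about (243,262), the tail, to (247,200), the outer end, with the grey valve at (246,196). The pointer is at (281,190). There are two look-alikes: a white strip flat on the bench at (185,211), which is smaller and not on the bar, and a turquoise cylinder at (291,228). I'll confirm this in an enlarged crop and measure.

Run:
```python
from h import *
a=np.load('pics/side0.npz'); b=np.load('pics/scene0.npz')
A=cv2.resize(a['im'][160:290,200:330],(600,600),interpolation=cv2.INTER_CUBIC)
cv2.imwrite('pics/crop1.png',A[:,:,::-1])
for n,z in(('side',a),('scene',b)):
    P=cloud(z['d'],env.calibration(n)); 
    m=(P[...,2]>.062)&(P[...,2]<.078)&(P[...,0]>.45)&(P[...,0]<.7)&(P[...,1]>-.5)&(P[...,1]<.3)&(z['d']>0)
    n_,l,st,ce=cv2.connectedComponentsWithStats(m.astype(np.uint8))
    for i in range(1,n_):
        if st[i,4]<8: continue
        q=P[l==i]; print(n,st[i],q.mean(0).round(4))
        if st[i,4]>150:
            r=cv2.minAreaRect(q[:,:2].astype(np.float32)*1000); print(r,np.median(q[:,2]));
```

```text
side [266 171  19   9  81] [0.58   0.1674 0.0691]
side [ 228  199   30   62 1343] [ 0.5195 -0.0932  0.0686]
((518.5381469726562, -68.150390625), (44.07872772216797, 222.70004272460938), 1.0254201889038086) 0.06863356036735435
scene [222 177  13   9  50] [0.577  0.1653 0.0693]
scene [244 198  80  32 860] [ 0.5136 -0.0843  0.0689]
((518.1714477539062, -71.46604919433594), (221.45005798339844, 51.40804672241211), 89.78885650634766) 0.06925189481378169
```

View pics/crop1.png

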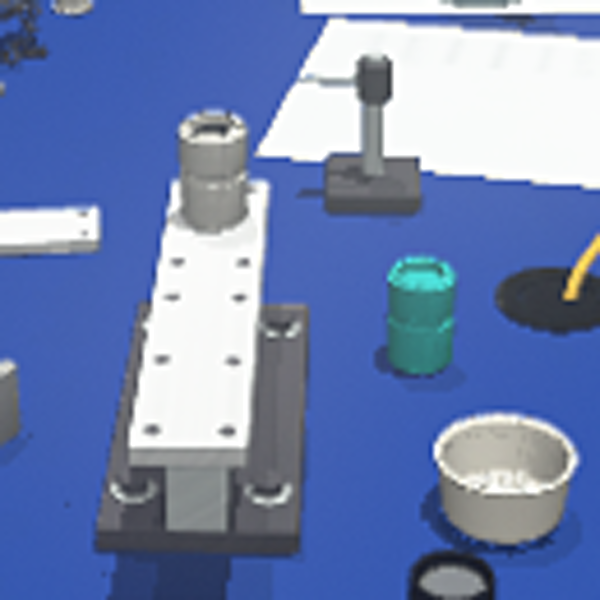

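The crop confirms it. The large white plate on the bar carries the grey valve. The small strip lies on the bench at left and the turquoise cylinder stands beside the bar. The pointer tip is at crop (303,79), which is side pixel (265.6,177.1). I'll turn the tool and travel to a hover over the tail for a closer wrist view.

Emit:
play_rows(steps=[{"claw": 0, "dp": [0, 0, 0], "angular": [0, 0, -7.1]}, {"claw": 0, "dp": [0, 0, 0], "angular": [0, 0, -7.1]}, {"claw": 0, "dp": [0, 0, 0], "angular": [0, 0, -7.1]}, {"claw": 0, "dp": [0, 0, 0], "angular": [0, 0, -7.1]}, {"claw": 0, "dp": [0, 0, 0], "angular": [0, 0, -7.1]}, {"claw": 0, "dp": [0, 0, 0], "angular": [0, 0, -7.1]}, {"claw": 0, "dp": [0, 0, 0], "angular": [0, 0, -7.1]}, {"claw": 0, "dp": [0, 0, 0], "angular": [0, 0, -7.1]}])

```text
clock: 0.77
tcp_pos: [0.2602, -0.5124, 0.2388]
orientation: [-0.0, 0.743, 0.67, 0.0]
wrist_force: [-0.0, 1.0, -0.3]
finger_gap: 0.0857
```

Emit:
play_rows(steps=[{"claw": 0, "dp": [0, 0, 0], "angular": [0, 0, -6.3]}, {"claw": 0, "dp": [0.03, 0.025, -0.005], "angular": [0, 0, 0]}, {"claw": 0, "dp": [0.03, 0.025, -0.005], "angular": [0, 0, 0]}, {"claw": 0, "dp": [0.03, 0.025, 0], "angular": [0, 0, 0]}, {"claw": 0, "dp": [0.03, 0.025, 0], "angular": [0, 0, 0]}, {"claw": 0, "dp": [0.03, 0.025, 0], "angular": [0, 0, 0]}, {"claw": 0, "dp": [0.03, 0.025, 0], "angular": [0, 0, 0]}, {"claw": 0, "dp": [0.03, 0.025, 0], "angular": [0, 0, 0]}])

```text
clock: 1.43
tcp_pos: [0.4359, -0.3009, 0.249]
orientation: [-0.0, 0.707, 0.707, -0.0]
wrist_force: [0.4, -1.1, -0.1]
finger_gap: 0.0851
```

Emit:
play_rows(steps=[{"claw": 0, "dp": [0.03, 0.02, 0], "angular": [0, 0, 0]}, {"claw": 0, "dp": [0.03, 0.02, 0], "angular": [0, 0, 0]}, {"claw": 0, "dp": [0.03, 0.02, 0], "angular": [0, 0, 0]}, {"claw": 0, "dp": [0.02, 0.015, 0], "angular": [0, 0, 0]}, {"claw": 0, "dp": [0.02, 0.01, 0], "angular": [0, 0, 0]}, {"claw": 0, "dp": [0.01, 0, 0], "angular": [0, 0, 0]}, {"claw": 0, "dp": [0, 0, 0], "angular": [0, 0, 0]}, {"claw": 0, "dp": [0, 0, 0], "angular": [0, 0, 0]}])

```text
clock: 2.1
tcp_pos: [0.5197, -0.1625, 0.249]
orientation: [-0.0, 0.707, 0.708, -0.0]
wrist_force: [0.4, -0.4, 0.8]
finger_gap: 0.0855
```

```bash
cat >> h.py <<'E'
from scipy.spatial.transform import Rotation as R
def wcal(tcp,q):
    c=dict(env.calibration('wrist')); T=np.eye(4); T[:3,:3]=R.from_quat(np.r_[q[1:],q[0]]).as_matrix(); T[:3,3]=tcp
    c['world_from_camera']=T@np.array(c['hand_eye']); return c
E
python3 - <<'E'
from h import *
s=env.get_state(); print(s['clock'],s['tcp_pos'],R.from_quat(np.r_[s['orientation'][1:],s['orientation'][0]]).as_matrix().round(4),s['joint_pos'])
im,d,c=grab('wrist','w0'); c=wcal(s['tcp_pos'],s['orientation']); print(c)
cs=env.calibration('side'); print('tip side',ray(265.6,177.1,cs,.065))
E
```

```text
2.1 [ 0.51972372 -0.16251389  0.24903256] [[-1.3e-03  1.0e+00 -9.0e-04]
 [ 1.0e+00  1.3e-03 -2.0e-04]
 [-2.0e-04 -9.0e-04 -1.0e+00]] [-4.50180068e-01  2.51854073e-01 -1.31881385e-02  1.30648957e+00
 -6.03219638e-04  1.11934842e+00]
{'fx': 306.31894359465844, 'fy': 306.31894359465844, 'cx': 255.71043338455414, 'cy': 189.7754282016486, 'hand_eye': array([[ 7.27630391e-04, -9.60371402e-01, -2.78722516e-01,
         7.11340721e-02],
       [ 9.99999532e-01,  8.76295222e-04, -4.08789437e-04,
        -7.08827135e-04],
       [ 6.36832894e-04, -2.78722088e-01,  9.60371591e-01,
        -1.34896243e-01],
       [ 0.00000000e+00,  0.00000000e+00,  0.00000000e+00,
         1.00000000e+00]]), 'world_from_camera': array([[ 9.99996789e-01,  2.35192480e-03, -9.43341751e-04,
         5.19049419e-01],
       [ 1.99544401e-03, -9.60307311e-01, -2.78937064e-01,
        -9.13506819e-02],
       [-1.56193698e-03,  2.78934286e-01, -9.60308921e-01,
         3.83913611e-01],
       [ 0.00000000e+00,  0.00000000e+00,  0.00000000e+00,
         1.00000000e+00]])}
tip side [0.55126898 0.16617585 0.065     ]
```

View pics/w0.png

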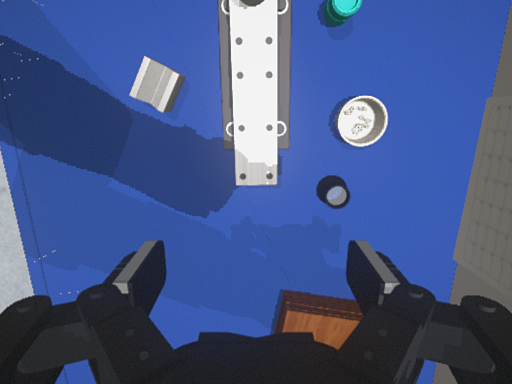

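Wrist view: the plate tail edge is at v≈185 (u 235–277), the foot edges are at u≈222 and 290, and both cup and loupe are well clear to the right. I'll move up and outward so plate, valve and pointer all fit in one view from above.

Emit:
play_rows(steps=[{"claw": 0, "dp": [0.03, 0, -0.01], "angular": [0, 0, 0]}, {"claw": 0, "dp": [0.03, 0, -0.01], "angular": [0, 0, 0]}, {"claw": 0, "dp": [0.03, 0, -0.01], "angular": [0, 0, 0]}, {"claw": 0, "dp": [0.03, 0, -0.01], "angular": [0, 0, 0]}, {"claw": 0, "dp": [0.03, 0, -0.01], "angular": [0, 0, 0]}, {"claw": 0, "dp": [0.03, 0, 0], "angular": [0, 0, 0]}, {"claw": 0, "dp": [0, 0, 0], "angular": [0, 0, 0]}, {"claw": 0, "dp": [0, 0, 0], "angular": [0, 0, 0]}])

```text
clock: 2.82
tcp_pos: [0.52, 0.0172, 0.2995]
orientation: [0.0, 0.707, 0.708, -0.0]
wrist_force: [-0.0, -0.3, -0.5]
finger_gap: 0.0856
```

Run:
```python
from h import *
s=env.get_state(); im,d,c=grab('wrist','w1'); c=wcal(s['tcp_pos'],s['orientation']); print(s['clock'],s['tcp_pos'])
P=cloud(d,c)
for lo,hi in((.060,.08),(.006,.0165)):
    m=(P[...,2]>lo)&(P[...,2]<hi)&(abs(P[...,0]-.53)<.12)&(P[...,1]<.3)&(d>0)
    n_,l,st,ce=cv2.connectedComponentsWithStats(m.astype(np.uint8))
    for i in range(1,n_):
        if st[i,4]<5: continue
        q=P[l==i]; print(lo,st[i],q.mean(0).round(4)); 
        if st[i,4]>150: print(cv2.minAreaRect(q[:,:2].astype(np.float32)*1000),np.median(q[:,2]))
```

```text
2.8167 [0.52003557 0.0171875  0.29952185]
0.06 [280   7  48  24 473] [0.575  0.1714 0.072 ]
((570.4351806640625, 175.7237548828125), (19.31352996826172, 47.93496322631836), 76.51023864746094) 0.07354753948877402
0.06 [ 234  140   37  161 4727] [ 0.5168 -0.0654  0.0701]
((516.1917114257812, -66.86026763916016), (43.412532806396484, 220.19061279296875), 0.8145668506622314) 0.07008761738576696
0.006 [288   9  25   8 155] [0.5722 0.1931 0.012 ]
((573.6265258789062, 192.97467041015625), (29.027996063232422, 8.081978797912598), 1.6971796751022339) 0.012038499802656977
0.006 [ 288    9   41   44 1032] [0.5837 0.1633 0.0119]
((584.4631958007812, 172.1959686279297), (50.26181411743164, 48.46719741821289), 0.6912111043930054) 0.012016233382386388
0.006 [172  65  31  31 770] [0.4284 0.1145 0.008 ]
((427.6355285644531, 114.64376068115234), (38.745201110839844, 34.01298904418945), 7.457753658294678) 0.007967999835606254
0.006 [225 143  13 117 944] [ 0.4837 -0.052   0.0121]
((483.9511413574219, -56.73750305175781), (13.212651252746582, 177.8179931640625), 0.8531023859977722) 0.012071878922630563
0.006 [ 271  142   12  118 1218] [ 0.5494 -0.051   0.012 ]
((549.57763671875, -56.36036682128906), (16.067710876464844, 179.0998992919922), 0.9000484943389893) 0.011999088942701686
0.006 [308 152  14  15  34] [0.5974 0.0132 0.0113]
0.006 [181 200  18  10  54] [ 0.423  -0.0569  0.0113]
0.006 [318 223  25  18  63] [ 0.6279 -0.094   0.0113]
0.006 [335 229   8   3  14] [ 0.6446 -0.099   0.0074]
0.006 [337 235   4   2   5] [ 0.6454 -0.1081  0.0071]
0.006 [331 240  11   9  43] [ 0.6414 -0.1217  0.0075]
0.006 [321 246  21  10  73] [ 0.6362 -0.1341  0.0113]
0.006 [304 278  24  17 141] [ 0.6117 -0.1885  0.011 ]
```

View pics/w1.png

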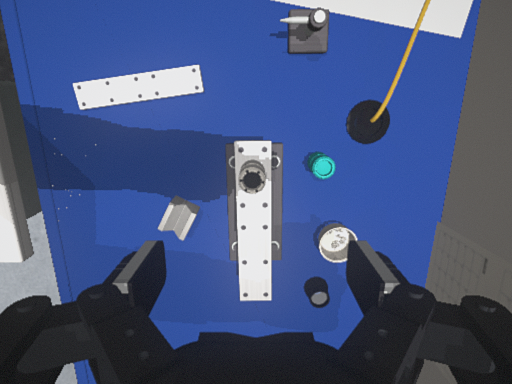

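Wrist view: plate tail at v≈301, outer end at v≈140, grey valve at (252,178), pointer tip at about (280,20). Next I'll find the tip more finely and work out the slide distance in bar axes.

Run:
```python
from h import *
z=np.load('pics/w1.npz'); im=z['im']; c=wcal(z['tcp'],z['q'])
g=im[14:27,270:300].astype(int); print(g[:,:,0])
for u in (279.5,280.5): print('tip w',ray(u,20.2,c,.065))
d=z['d']; print(d[16:25,276:290].round(3))
def edges(im,c,box,thr=170):
    u0,u1,v0,v1=box; m=(im.min(2)>thr).astype(np.uint8); m2=np.zeros_like(m); m2[v0:v1,u0:u1]=m[v0:v1,u0:u1]
    vs,us=np.nonzero(m2); print('px',us.min(),us.max(),vs.min(),vs.max())
    return m2
m=edges(im,c,(230,278,130,310))
for v in (145,200,220,260,290):
    r=np.nonzero(m[v])[0]; print(v,ray(r.min()-.5,v,c,.07)[:2].round(4),ray(r.max()+.5,v,c,.07)[:2].round(4))
for u in (242,260,268):
    r=np.nonzero(m[:,u])[0]; print(u,ray(u,r.min()-.5,c,.07)[:2].round(4),ray(u,r.max()+.5,c,.07)[:2].round(4))
s=np.load('pics/side0.npz'); print(s['im'][173:181,258:276,0])
```

```text
[[ 53  53  54  53  54  56  55  53  57  52  52  52  51  56  50  53  53  50
   42  67  93 112 115 113 110 110 108 109 111 108]
 [ 55  53  52  56  52  54  51  53  52  54  54  51  56  51  51  53  51  50
   40  68  90 108 112 111 108 110 112 114 113 110]
 [ 55  53  51  51  52  55  52  53  52  52  52  55  52  52  46  46  45  46
   41  76  93 110 127 135 133 136 152 155 156 151]
 [ 51  53  55  56  54  54  54  55  56  51  50  46  43  47  51  68  72  96
  107 165 172 186 199 205 206 205 209 211 211 209]
 [ 54  50  52  54  47  52  53  53  54  50  58  70  78 101 114 177 194 204
  209 217 217 221 225 227 226 227 226 226 226 227]
 [ 52  54  54  55  54  54  57  52  52  61 127 193 213 215 214 230 231 230
  229 227 225 227 231 234 234 234 233 233 234 234]
 [ 52  54  53  53  56  55  50  55  48  71 171 205 209 208 206 208 222 223
  220 218 217 219 223 225 226 227 226 226 225 224]
 [ 55  56  53  55  53  56  54  54  52  59 115 126 127 145 156 164 183 183
  181 181 186 191 199 202 201 202 203 202 201 202]
 [ 53  53  56  52  54  53  54  53  53  52  56  56  62  77  88  98 113 111
  128 134 148 152 164 165 
[... 1637 characters left out ...]
0431] [ 0.5007 -0.1773]
260 [0.5243 0.0431] [ 0.5256 -0.1756]
268 [0.5338 0.0432] [ 0.5366 -0.1756]
[[ 74  75  75  75  76  75  73  61 243 254 250 249 249 249 249 249 249 250]
 [ 75  74  74  76  75  74  68 128 254 253 250 250 250 249 249 249 250 251]
 [ 76  75  75  76  75  73  77 246 251 248 250 250 251 251 251 251 251 254]
 [ 75  74  75  76  75  70 104 245 177 173 215 226 241 245 244 244 246 249]
 [ 74  75  75  75  72  63 153 167 180 188 191 151 144 147 146 148 153 157]
 [ 75  75  76  72  66 145 255 255 255 255 255 197 163 165 166 166 166 168]
 [ 75  74  74  69 113 255 255 251 250 251 251 254 255 255 255 255 255 255]
 [ 75  75  72  63 225 254 251 249 249 249 250 250 251 251 251 251 251 252]]
```

Slide distance comes out at about 129 mm: the tip is at y≈0.1725 m, the plate end at 0.0431 m, and the slide direction is 0.85° off world y. Plate and bar agree in yaw to within about 0.1°. Now to the tail grasp at (0.5186, −0.157, 0.050).

Emit:
play_rows(steps=[{"claw": 0, "dp": [-0.029, -0.0014, 0], "angular": [0, 0, -0.8]}, {"claw": 0, "dp": [-0.029, 0, 0.01], "angular": [0, 0, 0]}, {"claw": 0, "dp": [-0.029, 0, 0.02], "angular": [0, 0, 0]}, {"claw": 0, "dp": [-0.029, 0, 0.02], "angular": [0, 0, 0]}, {"claw": 0, "dp": [-0.029, 0, 0.02], "angular": [0, 0, 0]}, {"claw": 0, "dp": [-0.029, 0, 0.02], "angular": [0, 0, 0]}, {"claw": 0, "dp": [0, 0, 0.02], "angular": [0, 0, 0]}, {"claw": 0, "dp": [0, 0, 0], "angular": [0, 0, 0]}])

```text
clock: 3.53
tcp_pos: [0.5176, -0.1594, 0.1847]
orientation: [-0.003, 0.704, 0.71, -0.001]
wrist_force: [-0.5, 0.1, -0.4]
finger_gap: 0.0855
```

Run:
```python
from h import *
s=env.get_state(); im,d,c=grab('wrist','w2'); c=wcal(s['tcp_pos'],s['orientation'])
M=R.from_quat(np.r_[s['orientation'][1:],s['orientation'][0]]).as_matrix(); print(s['clock'],s['tcp_pos'],M.round(4))
P=cloud(d,c)
m=(P[...,2]>.064)&(P[...,2]<.076)&(abs(P[...,0]-.52)<.04)&(d>0)
q=P[m]; print(np.median(q[:,2]))
for y in np.arange(-.175,0,.025):
    r=q[abs(q[:,1]-y)<.002]
    if len(r): print(round(y,3),r[:,0].min().round(4),r[:,0].max().round(4),((r[:,0].min()+r[:,0].max())/2).round(4))
print('tail',q[:,1].min())
T=(P-s['tcp_pos'])@M; m2=m; print('tool y of plate near tail',np.percentile(T[m&(P[...,1]<-.14)][:,1],[0,50,100]))
```

```text
3.5333 [ 0.51761327 -0.15939228  0.18471403] [[-0.008   0.9999 -0.007 ]
 [ 1.      0.008   0.0028]
 [ 0.0029 -0.007  -1.    ]]
0.07024434841127503
-0.175 0.4973 0.5406 0.519
-0.15 0.4968 0.5397 0.5182
-0.125 0.4962 0.5397 0.5179
-0.1 0.4958 0.5388 0.5173
-0.075 0.4952 0.5386 0.5169
-0.05 0.4949 0.5386 0.5167
-0.025 0.4946 0.5376 0.5161
tail -0.177686935119839
tool y of plate near tail [-0.02026663  0.00117042  0.023634  ]
```

Emit:
play_rows(steps=[{"claw": 0, "dp": [0, 0.001, 0.025], "angular": [0, 0, 0]}, {"claw": 0, "dp": [0, 0, 0.025], "angular": [0, 0, 0]}, {"claw": 0, "dp": [0, 0, 0.025], "angular": [0, 0, 0]}, {"claw": 0, "dp": [0, 0, 0.02], "angular": [0, 0, 0]}, {"claw": 0, "dp": [0, 0, 0.02], "angular": [0, 0, 0]}, {"claw": 0, "dp": [0, 0, 0.018], "angular": [0, 0, 0]}, {"claw": 0, "dp": [0, 0, 0], "angular": [0, 0, 0]}, {"claw": 0, "dp": [0, 0, 0], "angular": [0, 0, 0]}])

```text
clock: 4.25
tcp_pos: [0.5217, -0.1566, 0.0569]
orientation: [-0.0, 0.702, 0.712, -0.0]
wrist_force: [-0.1, -0.1, -0.9]
finger_gap: 0.0855
```

```bash
cat > look.py <<'E'
from h import *
import sys
s=env.get_state(); im,d,c=grab('wrist',sys.argv[1]); c=wcal(s['tcp_pos'],s['orientation'])
M=R.from_quat(np.r_[s['orientation'][1:],s['orientation'][0]]).as_matrix(); print(s['clock'],s['tcp_pos'],s['wrist_force'],s['ft_torque'],s['finger_gap'],'\n',M.round(4))
P=cloud(d,c); T=(P-s['tcp_pos'])@M
m=(P[...,2]>.064)&(P[...,2]<.076)&(abs(P[...,0]-.517)<.03)&(d>0)
def line(p,v):
    k=np.polyfit(p,v,1); return np.degrees(np.arctan(k[0])),np.polyval(k,0)
rows=[r for r in range(0,384,3) if m[r].sum()>40]
L=np.array([[*P[r][m[r]][0],*P[r][m[r]][-1]] for r in rows])
ok=abs(L[:,3]-L[:,0]-.0435)<.0025; L=L[ok]; print('rows',len(L),rows[:1],rows[-1:])
cx=(L[:,0]+L[:,3])/2; cy=(L[:,1]+L[:,4])/2
k=np.polyfit(cy,cx,1); print('plate yaw',np.degrees(np.arctan(-k[0])),'tool yaw',np.degrees(np.arctan2(-M[0,0],M[1,0])),'centre x at tcp y',np.polyval(k,s['tcp_pos'][1]),'ends y',cy.min(),cy.max(),'z',np.median(P[m][:,2]))
f=(P[...,2]>.008)&(P[...,2]<.0155)&(abs(P[...,0]-.517)<.044)&(d>0)
for sgn in(-1,1):
    e=[]
    for r in range(0,384,3):
        g=f[r]&(((P[r,:,0]-.517)*sgn)>.02)
        if g.sum()>5:
            q=P[r][g]; e.append(q[0] if sgn<0 else q[-1])
    if len(e)>8:
        e=np.array(e); kk=np.polyfit(e[:,1],e[:,0],1); kk=np.polyfit(*e[abs(e[:,0]-np.polyval(kk,e[:,1]))<.002].T[[1,0]],1); print('foot edge',sgn,len(e),'yaw',np.degrees(np.arctan(-kk[0])),'x at y=-.06',np.polyval(kk,-.06))
E
python3 look.py w3
```

```text
4.25 [ 0.5216706  -0.15658555  0.05689957] [-0.08990789 -0.13613109 -0.93436093] [ 0.01392934 -0.03251109  0.0150227 ] 0.08551415363443354 
 [[-1.440e-02  9.999e-01 -7.000e-04]
 [ 9.999e-01  1.440e-02  2.000e-04]
 [ 2.000e-04 -7.000e-04 -1.000e+00]]
rows 102 [0] [303]
plate yaw 1.0003201013632157 tool yaw 0.8249796984249385 centre x at tcp y 0.5186325101967265 ends y -0.17610746919911927 -0.051552368814983776 z 0.07026562234082867
foot edge -1 69 yaw 0.804261284024406 x at y=-.06 0.47823461591392075
foot edge 1 69 yaw 0.5980132356988551 x at y=-.06 0.5572952343143172
```

Emit:
play_rows(steps=[{"claw": 0, "dp": [0, -0.003, 0.006], "angular": [0, 0, 0]}, {"claw": 0, "dp": [0, 0, 0], "angular": [0, 0, 0]}, {"claw": 60, "dp": [0, 0, 0], "angular": [0, 0, 0]}, {"claw": 80, "dp": [0, 0, 0], "angular": [0, 0, 0]}, {"claw": 100, "dp": [0, 0, 0], "angular": [0, 0, 0]}, {"claw": 110, "dp": [0, 0, 0], "angular": [0, 0, 0]}, {"claw": 115, "dp": [0, 0, 0], "angular": [0, 0, 0]}, {"claw": 120, "dp": [0, 0, 0], "angular": [0, 0, 0]}], force=25)

```text
clock: 4.97
tcp_pos: [0.5189, -0.1567, 0.0503]
orientation: [0.0, 0.702, 0.712, -0.0]
wrist_force: [0.2, -1.0, -0.1]
finger_gap: 0.0453
```

```bash
python3 look.py w4
```

```text
4.9667 [ 0.51887085 -0.15671693  0.05034675] [ 0.21213596 -0.97881663 -0.11884348] [ 6.53182433e-05 -7.36302794e-02  2.53172165e-02] 0.045269839707582374 
 [[-1.430e-02  9.999e-01  1.000e-04]
 [ 9.999e-01  1.430e-02 -1.000e-04]
 [-1.000e-04  1.000e-04 -1.000e+00]]
rows 100 [0] [312]
plate yaw 0.8305109139078236 tool yaw 0.8172798060986322 centre x at tcp y 0.5183469608249516 ends y -0.17573998084207532 -0.05329609430167831 z 0.07022670288323313
foot edge -1 70 yaw 0.7606870963451339 x at y=-.06 0.4782201576814945
foot edge 1 70 yaw 0.6492351539095721 x at y=-.06 0.5572098580844724
```

View pics/w4.png

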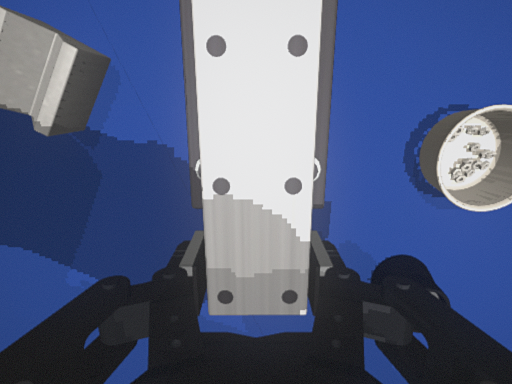

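The pads straddle the plate tail evenly (plate u≈205–312, tail v≈314) and the plate is still straight. Closing firmly.

Emit:
play_rows(steps=[{"claw": 160, "dp": [0, 0, 0], "angular": [0, 0, 0]}, {"claw": 255, "dp": [0, 0, 0], "angular": [0, 0, 0]}, {"claw": 255, "dp": [0, 0, 0], "angular": [0, 0, 0]}, {"claw": 255, "dp": [0, 0, 0], "angular": [0, 0, 0]}, {"claw": 255, "dp": [0, 0, 0], "angular": [0, 0, 0]}, {"claw": 255, "dp": [0, 0, 0], "angular": [0, 0, 0]}, {"claw": 255, "dp": [0, 0, 0], "angular": [0, 0, 0]}, {"claw": 255, "dp": [0, 0, 0], "angular": [0, 0, 0]}], force=70)

```text
clock: 5.68
tcp_pos: [0.519, -0.1567, 0.0506]
orientation: [0.0, 0.702, 0.712, 0.0]
wrist_force: [-0.3, 0.1, 6.1]
finger_gap: 0.0429
```

```bash
python3 look.py w5
```

```text
5.6833 [ 0.5189871  -0.15674494  0.05064086] [-0.26217477  0.14817895  6.1197366 ] [0.11292418 0.26258972 0.06368682] 0.042902593387514155 
 [[-1.440e-02  9.999e-01  5.000e-04]
 [ 9.999e-01  1.440e-02 -3.000e-04]
 [-3.000e-04  5.000e-04 -1.000e+00]]
rows 97 [0] [312]
plate yaw 0.8688041070512689 tool yaw 0.8228439053502447 centre x at tcp y 0.5181793906610019 ends y -0.17587306956006693 -0.05304112767489623 z 0.07024015518088134
foot edge -1 70 yaw 0.8027428751398856 x at y=-.06 0.47819962575008845
foot edge 1 70 yaw 0.7102969666695305 x at y=-.06 0.557209500921825
```

The grip holds with about 6 N of light downward pressure on the bar, and the plate is straight. Slide the first portion gently, then check.

Emit:
play_rows(steps=[{"claw": 255, "dp": [0.001, 0, 0], "angular": [0, 0, 0]}, {"claw": 255, "dp": [0.003, 0, 0], "angular": [0, 0, 0]}, {"claw": 255, "dp": [0.005, 0, 0], "angular": [0, 0, 0]}, {"claw": 255, "dp": [0.006, 0, 0], "angular": [0, 0, 0]}, {"claw": 255, "dp": [0.006, 0, 0], "angular": [0, 0, 0]}, {"claw": 255, "dp": [0.005, 0, 0], "angular": [0, 0, 0]}, {"claw": 255, "dp": [0.003, 0, 0], "angular": [0, 0, 0]}, {"claw": 255, "dp": [0.001, 0, 0], "angular": [0, 0, 0]}])

```text
clock: 6.4
tcp_pos: [0.5188, -0.1265, 0.0507]
orientation: [0.001, 0.702, 0.712, -0.0]
wrist_force: [-0.4, -6.5, 5.7]
finger_gap: 0.0426
```

```bash
python3 look.py w6
```

```text
6.4 [ 0.51881734 -0.1264846   0.05066144] [-0.37478685 -6.54336228  5.73514019] [-1.03755964  0.08577006  0.00776015] 0.04263651289172422 
 [[-1.480e-02  9.999e-01  8.000e-04]
 [ 9.999e-01  1.480e-02 -1.100e-03]
 [-1.100e-03  8.000e-04 -1.000e+00]]
rows 97 [0] [312]
plate yaw 0.8340551362971174 tool yaw 0.8459363240874946 centre x at tcp y 0.5179547128072015 ends y -0.14542668801726627 -0.023055342276424962 z 0.07025467179901021
foot edge -1 77 yaw 0.7269144584676415 x at y=-.06 0.47827082684801175
foot edge 1 78 yaw 0.7556440646832631 x at y=-.06 0.5572708273114125
```

Tail moved 30.4 mm with the tool (30.3), with no slip. Continuing.

Emit:
play_rows(steps=[{"claw": 255, "dp": [0.002, 0, 0], "angular": [0, 0, 0]}, {"claw": 255, "dp": [0.004, 0, 0], "angular": [0, 0, 0]}, {"claw": 255, "dp": [0.006, 0, 0], "angular": [0, 0, 0]}, {"claw": 255, "dp": [0.006, 0, 0], "angular": [0, 0, 0]}, {"claw": 255, "dp": [0.006, 0, 0], "angular": [0, 0, 0]}, {"claw": 255, "dp": [0.006, 0, 0], "angular": [0, 0, 0]}, {"claw": 255, "dp": [0.006, 0, 0], "angular": [0, 0, 0]}, {"claw": 255, "dp": [0.006, 0, 0], "angular": [0, 0, 0]}])

```text
clock: 7.12
tcp_pos: [0.5182, -0.0849, 0.0507]
orientation: [0.001, 0.702, 0.712, -0.0]
wrist_force: [0.4, -6.6, 5.0]
finger_gap: 0.0427
```

Emit:
play_rows(steps=[{"claw": 255, "dp": [0.006, 0, 0], "angular": [0, 0, 0]}, {"claw": 255, "dp": [0.006, 0, 0], "angular": [0, 0, 0]}, {"claw": 255, "dp": [0.006, 0, 0], "angular": [0, 0, 0]}, {"claw": 255, "dp": [0.006, 0, 0], "angular": [0, 0, 0]}, {"claw": 255, "dp": [0.006, 0, 0], "angular": [0, 0, 0]}, {"claw": 255, "dp": [0.005, 0, 0], "angular": [0, 0, 0]}, {"claw": 255, "dp": [0.003, 0, 0], "angular": [0, 0, 0]}, {"claw": 255, "dp": [0.001, 0, 0], "angular": [0, 0, 0]}])

```text
clock: 7.78
tcp_pos: [0.5175, -0.0457, 0.0507]
orientation: [0.001, 0.702, 0.712, -0.0]
wrist_force: [-0.4, -5.4, 6.2]
finger_gap: 0.0428
```

```bash
python3 look.py w7
python3 - <<'E'
from h import *
a,_,_=grab('side','s7'); b,_,_=grab('scene','c7')
A=cv2.resize(a[140:290,190:330],(560,600),interpolation=cv2.INTER_CUBIC)
cv2.imwrite('pics/crop7.png',A[:,:,::-1])
E
```

```text
7.7833 [ 0.5174768  -0.04566072  0.05066303] [-0.39819684 -5.43868139  6.18744291] [-1.14594086 -0.03782725  0.008929  ] 0.04284545220342273 
 [[-1.460e-02  9.999e-01  6.000e-04]
 [ 9.999e-01  1.460e-02 -1.200e-03]
 [-1.200e-03  6.000e-04 -1.000e+00]]
rows 97 [0] [312]
plate yaw 0.8268092142458086 tool yaw 0.8383908107528958 centre x at tcp y 0.5166347969227606 ends y -0.06436893307106269 0.05791496481236346 z 0.07025260459400332
foot edge -1 53 yaw 1.3012953791525281 x at y=-.06 0.4789018122369654
foot edge 1 55 yaw -0.38158203660191226 x at y=-.06 0.5561181955547354
```

View pics/crop7.png

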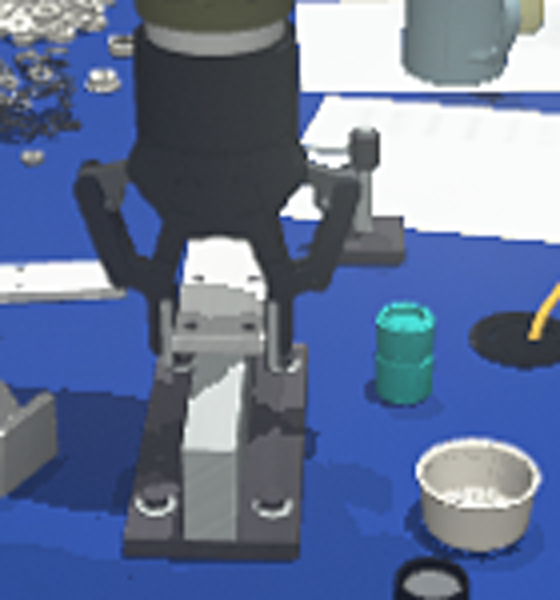

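The gripper blocks the side camera (its view of the plate end is hidden), but the plate lies level and straight on the bar. I'll check the outer end in the scene camera instead.

Run:
```python
from h import *
b=np.load('pics/c7.npz'); im=b['im']; c=env.calibration('scene')
A=cv2.resize(im[155:255,200:320],(720,600),interpolation=cv2.INTER_CUBIC)
cv2.imwrite('pics/crop8.png',A[:,:,::-1])
T=np.array(c['world_from_camera'])
def proj(p):
    q=T[:3,:3].T@(np.array(p)-T[:3,3]); return q[0]/q[2]*c['fx']+c['cx'],q[1]/q[2]*c['fy']+c['cy']
for p in([.5451,.1725,.065],[.493,.154,.07],[.536,.154,.07],[.493,.154,.06]):
    u,v=proj(p); print(p,(u,v),((u-200)*6,(v-155)*6))
```

```text
[0.5451, 0.1725, 0.065] (np.float64(219.68124264508333), np.float64(185.36427967438553)) (np.float64(118.08745587049998), np.float64(182.18567804631317))
[0.493, 0.154, 0.07] (np.float64(211.24266240502604), np.float64(191.61754116253528)) (np.float64(67.45597443015623), np.float64(219.70524697521165))
[0.536, 0.154, 0.07] (np.float64(222.0628207738973), np.float64(186.4388805463336)) (np.float64(132.3769246433838), np.float64(188.63328327800156))
[0.493, 0.154, 0.06] (np.float64(211.47931925126693), np.float64(194.89865583409497)) (np.float64(68.87591550760158), np.float64(239.3919350045698))
```

View pics/crop8.png

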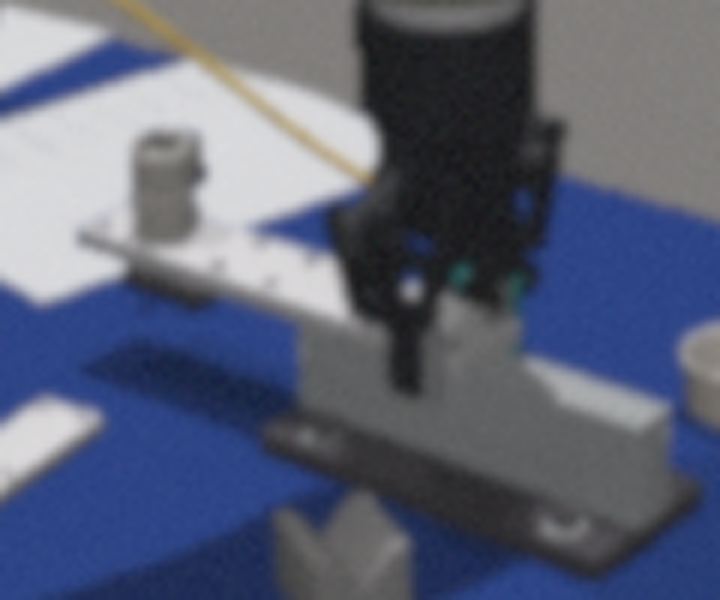

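Scene crop: the valve stands at (165,190) on the plate, the outer end's near corner is at (78,237), and the plate is level. I'll cross-check the tip against its scene pixel in the first picture, since the plate now hides it.

Run:
```python
from h import *
a=np.load('pics/scene0.npz')['im']; b=np.load('pics/c7.npz')['im']
print(a[180:194,214:232,0]); print(b[188:204,206:226,0])
```

```text
[[217 216 217 217 218 218 218 216 218 218 217 217 210 181 126  79  65  67]
 [218 217 218 217 217 217 218 217 217 217 216 213 204 178 129  85  58  58]
 [218 217 217 218 217 217 219 216 215 213 208 201 187 167 131  88  60  54]
 [218 216 217 217 218 217 217 216 212 201 186 174 161 142 116  84  56  50]
 [217 217 217 218 216 217 217 215 202 181 162 155 149 138 114  82  57  56]
 [218 218 218 218 218 217 215 212 196 173 158 163 171 172 146 103  70  72]
 [217 216 217 217 217 217 216 212 203 190 186 191 202 200 169 121  89 101]
 [218 218 218 219 217 218 217 216 212 212 209 212 215 208 180 131 104 119]
 [217 218 217 217 219 217 217 216 218 216 216 216 215 213 187 144 112 120]
 [217 218 218 217 218 217 217 217 216 217 217 217 217 213 198 165 128 113]
 [218 218 217 216 217 217 217 217 218 217 216 216 216 215 209 181 137 113]
 [219 218 217 217 217 217 218 217 216 216 218 218 217 216 209 185 140 112]
 [217 217 217 218 218 217 218 218 217 216 217 217 217 216 211 183 140 111]
 [216 217 217 218 217 217 217 218 217 217 218 218 217 214 207 177 135 110]]
[[215 216 217 217 216 216 217 216 216 215 217 215
[... 611 characters left out ...]
 156 139
  132 133]
 [215 217 216 216 216 214 204 187 177 166 149 145 143 138 139 144 145 140
  145 151]
 [216 216 217 216 215 214 214 209 206 198 187 181 166 149 135 126 126 129
  137 149]
 [216 216 217 217 217 215 216 216 215 213 211 205 196 180 157 124 109 112
  117 126]
 [216 216 216 217 217 216 217 217 216 216 215 213 207 192 163 118  92  94
  100 104]
 [216 216 217 217 215 216 216 216 215 214 208 202 191 171 138  96  71  75
   79  86]
 [216 216 216 216 216 215 212 207 202 192 179 160 147 126  96  65  54  56
   65  63]
 [215 215 216 215 213 205 197 181 162 147 126 106  92  76  59  46  47  46
   50  50]
 [206 210 206 201 192 176 156 133 110  92  77  63  56  49  45  43  40  39
   44  43]]
```

Independent estimates agree: from TCP travel 17.6 mm remain, from the wrist-measured tail edge about 17.4 mm. The scene camera is coarser (blurred, about 3 mm/px) and within its error. Finish with 17.5 mm.

Emit:
play_rows(steps=[{"claw": 255, "dp": [0.002, 0, 0], "angular": [0, 0, 0]}, {"claw": 255, "dp": [0.003, 0, 0], "angular": [0, 0, 0]}, {"claw": 255, "dp": [0.004, 0, 0], "angular": [0, 0, 0]}, {"claw": 255, "dp": [0.004, 0, 0], "angular": [0, 0, 0]}, {"claw": 255, "dp": [0.0025, 0, 0], "angular": [0, 0, 0]}, {"claw": 255, "dp": [0.0015, 0, 0], "angular": [0, 0, 0]}, {"claw": 255, "dp": [0.0005, 0, 0], "angular": [0, 0, 0]}, {"claw": 255, "dp": [0, 0, 0], "angular": [0, 0, 0]}])

```text
clock: 8.6
tcp_pos: [0.5172, -0.0284, 0.0507]
orientation: [0.001, 0.702, 0.712, -0.0]
wrist_force: [0.3, -4.8, 5.9]
finger_gap: 0.043
```

```bash
python3 look.py w9
python3 - <<'E'
from h import *
z=np.load('pics/w9.npz'); im=z['im']; c=wcal(z['tcp'],z['q'])
print('tail col',im[308:320,258,:].min(1), ray(258,314,c,.07))
b,d,cc=grab('scene','c9'); a,_,_=grab('side','s9')
P=cloud(d,cc); m=(P[...,2]>.064)&(P[...,2]<.075)&(abs(P[...,0]-.516)<.03)&(P[...,1]>.05)&(d>0); print('scene plate end y',np.percentile(P[m][:,1],[95,99,100]),'z slope',np.polyfit(P[m][:,1],P[m][:,2],1))
A=cv2.resize(b[155:255,200:320],(720,600),interpolation=cv2.INTER_CUBIC); cv2.imwrite('pics/crop9.png',A[:,:,::-1])
E
```

```text
8.6 [ 0.51723775 -0.02844352  0.05067396] [ 0.30838908 -4.83500013  5.89161486] [-0.99845978 -0.02799768 -0.00392864] 0.043024104705460614 
 [[-1.420e-02  9.999e-01  6.000e-04]
 [ 9.999e-01  1.420e-02 -1.200e-03]
 [-1.200e-03  6.000e-04 -1.000e+00]]
rows 97 [0] [312]
plate yaw 0.8248034179982808 tool yaw 0.8163098461730267 centre x at tcp y 0.5164196687979349 ends y -0.047556625677150355 0.07522173645160107 z 0.07023774619455855
foot edge -1 42 yaw 1.3905626704979954 x at y=-.06 0.4791168128723681
foot edge 1 44 yaw -0.6768190489368554 x at y=-.06 0.5557220825301226
tail col [140 140 138 140 140 141 125 126 131 132 129 130] [ 0.51781914 -0.04842282  0.07      ]
scene plate end y [0.8319044  0.83835992 0.84437134] z slope [0.00057394 0.06908559]
```

View pics/crop9.png

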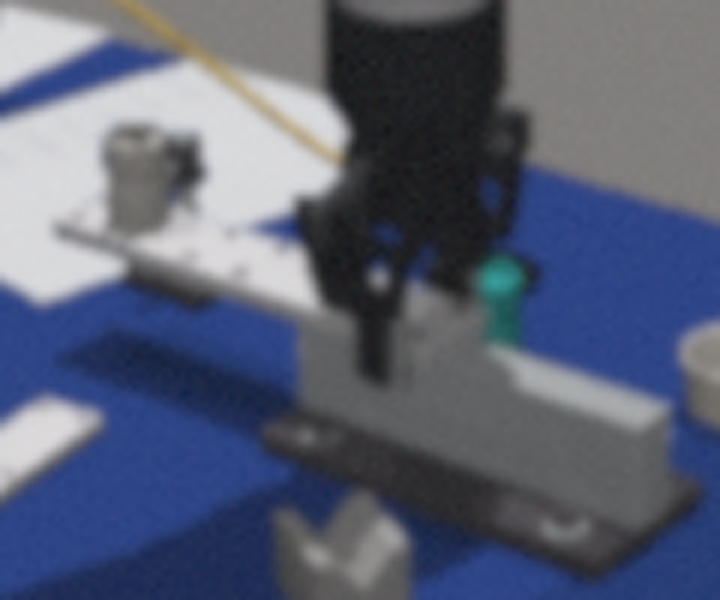

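The tail is at −0.0484, so the outer end is at about 0.1716 against a target of about 0.1719. The valve is upright on the level plate. One same-camera cross-check of tip against end using scene depth:

Run:
```python
from h import *
c=env.calibration('scene'); a=np.load('pics/scene0.npz'); b=np.load('pics/c9.npz')
P=cloud(a['d'],c); m=(P[...,2]>.055)&(P[...,2]<.074)&(P[...,0]>.53)&(P[...,0]<.572)&(P[...,1]>.14)&(P[...,1]<.2)
q=P[m]; q=q[q[:,0].argsort()]; print(q[:12].round(4))
Q=cloud(b['d'],c); n=(Q[...,2]>.064)&(Q[...,2]<.075)&(abs(Q[...,0]-.515)<.025)&(Q[...,1]>.05)&(Q[...,1]<.25)
q=Q[n]; print(q[q[:,1].argsort()][-10:].round(4), np.polyfit(q[:,1],q[:,2],1))
A=cloud(a['d'],c); k=(A[...,2]>.064)&(A[...,2]<.075)&(abs(A[...,0]-.515)<.025)&(A[...,1]>-.02)&(A[...,1]<.15); q=A[k]; print('start end',np.sort(q[:,1])[-8:].round(4))
sa=np.load('pics/side0.npz')['im'].astype(int); sb=np.load('pics/s9.npz')['im'].astype(int); print('pointer diff side',abs(sa-sb)[165:205,268:292].max(2).max(0))
```

```text
[[0.5502 0.1682 0.0655]
 [0.5558 0.1698 0.063 ]
 [0.5564 0.1662 0.0669]
 [0.5577 0.1676 0.0629]
 [0.5578 0.1715 0.065 ]
 [0.5591 0.1686 0.0684]
 [0.5593 0.165  0.0662]
 [0.5627 0.1681 0.0673]
 [0.5635 0.1693 0.0604]
 [0.5664 0.1678 0.066 ]
 [0.5665 0.1676 0.0692]
 [0.5671 0.1646 0.0635]]
[[0.4959 0.1621 0.0655]
 [0.4966 0.1623 0.0713]
 [0.5086 0.1627 0.0698]
 [0.5173 0.1635 0.0694]
 [0.5253 0.1635 0.0696]
 [0.5225 0.1648 0.0672]
 [0.5235 0.1657 0.0696]
 [0.516  0.1661 0.0692]
 [0.4977 0.1678 0.0663]
 [0.5097 0.1678 0.0679]] [-0.00193191  0.06934295]
start end [0.0371 0.0371 0.0373 0.0373 0.0378 0.0379 0.0388 0.0392]
pointer diff side [168 175 207 197 187 187 188 187 188 191 111  61  30   7   5   6   6   6
   5   6   4   5   5   3]
```

Scene depth gives the tip at y≈0.168 and the plate end at y≈0.168, so they are level. Handing in while still gripping.

```bash
python3 -c "
from workcell import env
s=env.get_state(); print(s['clock'],s['wrist_force'],s['finger_gap']); print(env.hand_in())"
```

```text
8.75 [ 1.44607512 -5.83557309  7.45028552] 0.043110890812318
the job is handed in; nothing more can be done
None
```

I slid the plate about 128.5 mm outward along the bar by pinching its tail, and handed in at about 8.8 s while still gripping it (70 N grip, about 6–7 N vertical force at the wrist).

- **Plate end against the pointer tip:** the wrist view puts the end about 0.3–0.5 mm short of the tip, good to about 1 mm. The scene camera's depth puts both at y≈0.168 m, but it is coarser, at about 3 mm per pixel.
- **Straight and level:** the plate's yaw is 0.82° and the bar's about 0.8°. The plate is level along its length, and the valve body is upright on it.
- **Grip:** the plate did not slip during the slide, as its tail moved the same distance as the tool.
- **Checks that failed:**
  - The gripper hid the plate's outer end from the side camera, so I could not use that view.
  - The side before/after comparison of the pointer only covered its right part, which was unchanged. The rest was hidden, but the highest force along the slide was about 6.6 N, so nothing suggests the pointer was touched.
  - At the end, the wrist view of the bar's foot edges was partly hidden and its yaw reading was unreliable, so I used the earlier one.
- **Other items:** the arm did not go near the V-block, parts cup or loupe. I did not measure their positions again at the end.

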